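# Hourly tray check on the flat metal detector

### The arm

A 6-joint arm with a two-finger parallel gripper is mounted at the origin on the work surface. World frame = base frame: x ahead of the robot, y to its left, z up, the work surface at z = 0. Lengths are in mm, angles in degrees, forces in N, time in s.
With the tool pointing down it reaches from about 375 to 925 mm from the base axis. Payload 5.7 kg.
Tool frame: the origin (TCP) lies midway between the tips of the shut fingers; the grasp point (between the pads) lies 19 mm behind it (r.tcp_to_grasp is the distance from the TCP to the grasp point, in mm); z points along the fingers, x is the direction in which the jaws open and shut, and the axes are right-handed (so a half turn about z gives the same grasp; the last joint's range is limited). The gripper opens to 88 mm and grips with 3 to 60 N. Pads are 20 mm wide; open, the fingers measure 115 mm over their backs; the gripper's body (75 mm by 178 mm) begins 61 mm behind the grasp point.
Start: joints at [-74.146, 20.558, 86.54, -0, 72.909, -6.595], TCP at [229.094, -554.507, 222.623] pointing down, gripper open.
Joint ranges: [-170.27, 170.27], [-57.76, 135], [12.27, 136.19], [-55.21, 235.2], [11.17, 155.16], [-170.74, 170.74]. Speed limits (degrees/s): [136.94, 136.94, 180, 180, 180, 180].

### API

Orientations are given as a 3x3 rotation matrix whose columns are the frame's x, y, z axes.
In Python, from workcell import status, cams, r gives the robot as it stands.
- The arm moves only by the tool carry_out, never from a script. Its argument "steps" is a list of rows, each a list of 7 numbers: the opening, from 0 (shut) to 1 (fully open), then the shift along the world's x, y, z in m, then the turn, a rotation vector about the world's x, y, z in rad. In form: [[fingers, x, y, z, wx, wy, wz], ...]. A call has 1 to 12 rows; each row shifts and turns the pose as measured when the row begins; what a row does not reach is not made up. A row lasts 1/12 s, in which the tool goes at most 41.7 mm and 7.16 degrees, less where a joint would pass 70% of its speed; a pose out of reach is approached as far as the arm can. A call with a gripper value outside its range is refused whole. The fingers move at their own pace and stop on an object; "newtons" is the grip in N (left out, the last holds). Time passes only in rows, so rows that do not move let the fingers close. It gives the time, the measured TCP pose, the force and the opening at its end, in the units of the state.
- status.get_state(): the state, without advancing time (a new reading comes with each control period).
- cams.capture(name): name is "side" or "top" or "wrist"; returns a dict with "image" (420x560x3 uint8, red, green, blue), "mtx" (3x3 intrinsics, pixels), "dist_coeffs" ([k1, k2, p1, p2, k3] as OpenCV has them; the pictures are not rectified), "rvec" (rotation vector, rad) and "tvec" (3), from world to camera coordinates, as OpenCV has them; the wrist camera has in their place "tool_from_camera" (4x4, takes a point from camera to tool coordinates, whose origin is the TCP and whose axes are the tool frame's). Camera axes: x right, y down, z forward; pixel columns grow to the right and rows downward; lengths in mm; the calibration is good to about 2 mm. A picture is of the moment at which its call begins: read the wrist's pose just before it. There is no depth.
- r.hand_in(): hands the job in, once; it reports no verdict.
The state is a dict: "clock": time; "q": joint angles; "dq": joint speeds; "joint_efforts": joint torques, N m; "eef_pos": TCP position; "eef_rot": TCP orientation; "contact_force": force on the tool from outside, world axes, zero at the start; "wrist_torque": the same for the moment, N m; "gripper_width": opening from 0.0 (shut) to 1.0 (fully open).
Only numpy, scipy, OpenCV 4.12 (cv2) and the standard library are available. Lean on these libraries where they do the work, as an engineer would, in place of code of your own. Each camera call takes 0.05 s, during which the arm holds its last target. There are 200 camera calls.

### The job

Run the metal detector check: slide the white test tray, with its two frozen patties staying in it and without lifting it off the plate, along the detector's channel until it sits square against the blue end stop. Then press the green button fully down, keep it down for a good second and let it spring all the way back up. Leave the red button unpressed, the tray at the stop and the jar, bowl and spatula where they are.

Things in the scene. Friction and masses are not known exactly. Their poses are not given: they have to be found in the camera images.
- detector: fixed flat metal detector, a white box 210 (x) x 420 (y) mm, 50 mm high, topped by a dark steel plate. Origin at the centre of its underside on the table. Its y axis runs along the channel, towards the stop. The channel on the plate is 150 mm wide between two aluminium guide strips (12 mm thick, 20 mm high above the plate) centred at x = +-81 mm; it is open at the -y end
- stop: fixed blue stop bar across the channel, 146 mm wide (x), 20 mm thick, 30 mm high, with two black knobs on top; its place along the channel varies. Origin at plate height in the middle of the face that the tray meets; the bar lies on the +y side of it; y as the detector's y
- tray: loose white open tray with a blue liner, 130 (x) x 160 (y) mm outside, 35 mm high, walls and floor 5 mm, 0.35 kg; starts in the channel a little askew, 70 to 180 mm short of the stop, y towards the stop. Origin at the centre of its underside: seated, it lies 80 mm on the -y side of the stop's origin. Slides on the steel plate
- patty_card: loose rigid frozen golden patty lying in the tray, 95 x 62 x 20 mm, 80 g, with a small steel test card on top. Origin at the centre of its underside
- patty_plain: the same patty without the card, in the tray too
- box: fixed grey control box with a steel top, 200 (x) x 110 (y) mm, 60 mm high, with a green and a red button 90 mm apart along its x axis, in either order, and a small amber lamp between them. Origin at the centre of its underside
- green_button_top (a point): centre of the top face of the green push button (cap 36 mm across in a black collar 52 mm across and 12 mm high); moves with the button. At rest the top stands 23 mm above the box, 11 mm above the collar. It is pressed straight down; 7 mm travel, spring about 2.4 N at the start and 8 N fully down
- green_button (a joint): travel of the green button in m: 0 up, 0.007 fully down
- red_button_top (a point): centre of the top face of the red button, same size, in a yellow collar
- red_button (a joint): travel of the red button in m: 0 up, 0.007 fully down
- jar: loose clear jar with a blue cap, 70 mm across, 90 mm high, on the table beyond the control box; bystander. Origin at the centre of its underside
- bowl: loose steel bowl, 110 mm across, 50 mm high; bystander. Origin at the centre of its underside
- spatula: loose kitchen spatula, long blue handle and thin slotted steel blade, lying on the table beyond the detector; bystander. Origin below its middle, its own x axis runs along it
Mind the look-alikes: they are no part of the job. Leave any black or purple look-alike of the patty_card alone. Leave any yellow look-alike of the tray alone.

How it is judged:
By the outcome, as a careful person would: the job done as asked, in the order asked, and still so for the second after the job is handed in, with the robot touching nothing.
It also fails if it takes over 48 s, if anything falls off the work surface, if the arm or the gripper's body presses on something with over 40 N, if the wrist force passes 120 N, or if a joint passes its speed limit or range.

## Working session

There is one attempt and no reset: what is moved stays moved. The work goes in short steps, Python scripts to look and compute and a tool call to move; the robot and the scene stay as the last step left them, time stands still between calls to the robot, and variables do not carry over. Pictures are saved under pics/ and viewed, about 8 in all and at most 12, crops included, and the job is handed in when it is done.

Besides the shell and the picture viewer there is one more tool, called after ">>>" as name(argument=value, ...), one argument or row to a line, values as JSON. carry_out: Moves the arm, as the interface text tells. Its arguments: {"type":"object","properties":{"steps":{"type":"array","items":{"type":"array","items":{"type":"number"}}},"newtons":{"type":"number"}},"required":["steps"]}

```bash
mkdir -p pics; ls
cat > h.py <<'E'
import numpy as np, cv2, pickle
from workcell import status, cams, r
def snap(n,tag):
    s=status.get_state(); c=cams.capture(n); cv2.imwrite(f'pics/{tag}.png',c['image'][:,:,::-1]); pickle.dump((s,c),open(f'pics/{tag}.pkl','wb')); return c
def ray(tag,uv):
    s,c=pickle.load(open(f'pics/{tag}.pkl','rb'))
    p=cv2.undistortPoints(np.array(uv,float).reshape(-1,1,2),np.array(c['mtx']),np.array(c['dist_coeffs'])).reshape(-1,2)
    d=np.c_[p,np.ones(len(p))]
    if 'rvec' in c:
        R=cv2.Rodrigues(np.array(c['rvec'],float))[0]; t=np.array(c['tvec'],float).ravel(); return -R.T@t, d@R
    T=np.array(c['tool_from_camera']); R=np.array(s['eef_rot']).reshape(3,3)
    return R@T[:3,3]+np.array(s['eef_pos']), d@(R@T[:3,:3]).T
def at(tag,uv,z):
    o,d=ray(tag,uv); return o+d*((z-o[2])/d[:,2])[:,None]
E
python3 - <<'E'
from h import *
for n in('top','side'):
    c=snap(n,n+'0'); cv2.imwrite(f'pics/{n}0b.png',cv2.resize(c['image'][:,:,::-1],(800,600)))
s=status.get_state();print(s)
E
```

```text
pics
{'clock': 0.1, 'q': array([-7.41471662e+01,  2.05947266e+01,  8.65916424e+01, -1.75510492e-03,
        7.29085986e+01, -6.59315470e+00]), 'dq': array([-0.00661089, -0.02451156, -0.15947612,  0.04725643,  0.02480104,
        0.01519362]), 'joint_efforts': array([ 2.40489544e-04, -5.16356242e+01, -2.71406060e+01,  6.76412811e-02,
        2.76071794e-02, -5.12522342e-05]), 'eef_pos': array([ 228.91589582, -553.94817247,  221.89170622]), 'eef_rot': array([[ 3.81820288e-01, -9.24236461e-01, -4.80940010e-04],
       [-9.24235114e-01, -3.81820557e-01,  1.58645801e-03],
       [-1.64989512e-03, -1.61240210e-04, -9.99998626e-01]]), 'contact_force': array([ 0.98757619, -0.09783693, -0.34576249]), 'wrist_torque': array([ 0.02760552,  0.0378224 , -0.01187312]), 'gripper_width': 0.9977102979150587}
```

View pics/top0b.png

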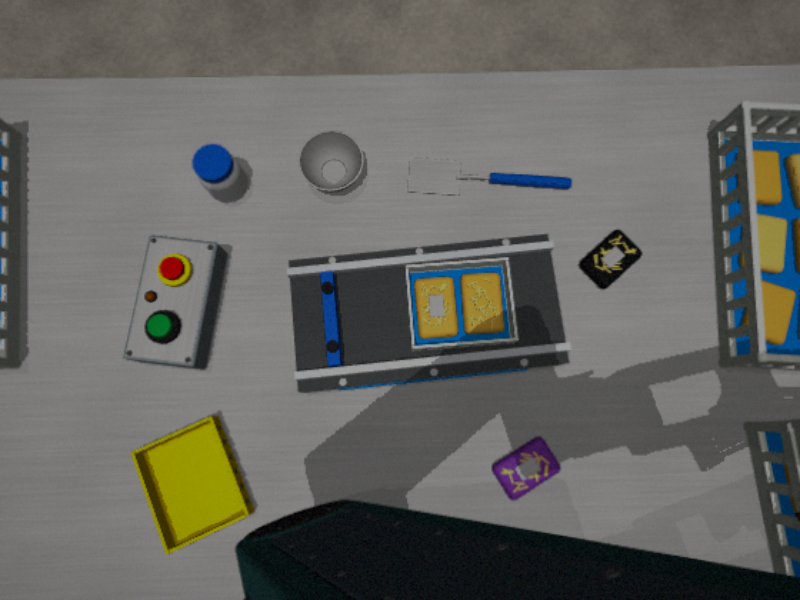

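View pics/side0b.png

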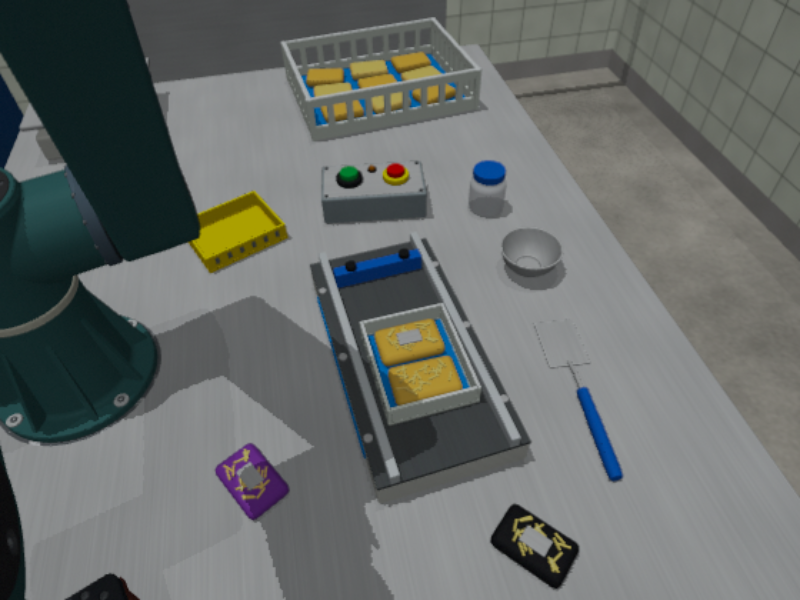

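Run:
```python
from h import *
np.set_printoptions(precision=1,suppress=True)
f=lambda l:np.array(l)*0.7
print('strip ends',at('top0',f([(290,268),(552,243),(298,376),(568,357)]),70)[:,:2])
print('btn g r',at('top0',f([(162,326),(174,268)]),83)[:,:2])
print('side g r',at('side0',f([(349,174),(396,171)]),83)[:,:2])
print('tray',at('top0',f([(406,266),(511,258),(518,344),(412,350)]),85)[:,:2])
print('side tray',at('side0',f([(362,322),(445,306),(480,386),(388,420)]),85)[:,:2])
print('stop top face side',at('top0',f([(333,272),(343,366)]),80)[:,:2])
for n in('top0','side0'):print(ray(n,[(280,210)])[0])
```

```text
strip ends [[ 569.   117.5]
 [ 600.6 -294.1]
 [ 401.2  102.9]
 [ 420.7 -304.5]]
btn g r [[479.6 304.5]
 [569.1 291.7]]
side g r [[479.8 301.1]
 [568.6 288.6]]
tray [[ 564.2  -63.1]
 [ 573.3 -224.9]
 [ 440.2 -227.1]
 [ 434.7  -68.8]]
side tray [[ 439.8  -69.1]
 [ 566.6  -67.5]
 [ 573.8 -216.2]
 [ 443.7 -238.4]]
stop top face side [[558.5  49.4]
 [413.7  34.4]]
[340.9 -45.  900.6]
[ 388.4 -623.6  740.1]
```

>>> carry_out(
  steps=[
    [0.6,0.023,0.023,0,0,0,0.105],
    [0.6,0.023,0.023,0,0,0,0.105],
    [0.6,0.023,0.023,0,0,0,0.105],
    [0.6,0.023,0.023,0,0,0,0.105],
    [0.6,0.023,0.023,0,0,0,0.105],
    [0.6,0.023,0.023,0,0,0,0.105],
    [0.6,0.023,0.023,0,0,0,0.105],
    [0.6,0.023,0.023,0,0,0,0.105],
    [0.6,0.023,0.023,0,0,0,0.105],
    [0.6,0.023,0.023,0,0,0,0.105],
    [0.6,0.023,0.023,0,0,0,0.105],
    [0.6,0.023,0.023,0,0,0,0.105],
  ],
)

```text
clock: 1.1
eef_pos: [507.8, -267.5, 217.2]
eef_rot: [[0.992, 0.128, -0.008], [0.128, -0.992, 0.0], [-0.007, -0.001, -1.0]]
contact_force: [-0.6, -0.9, 0.7]
gripper_width: 0.602
```

Run:
```python
from h import *
np.set_printoptions(precision=3,suppress=True)
s=status.get_state();print(s['clock'],s['eef_pos'],s['eef_rot'],s['contact_force'],s['gripper_width'],s['q'])
a=snap('wrist','w1')['image'];b=snap('top','top1')['image'][140:310,180:420]
cv2.imwrite('pics/w1b.png',np.vstack([cv2.resize(a,(400,300)),cv2.resize(b,(400,300))])[:,:,::-1])
```

```text
1.1 [ 507.762 -267.51   217.158] [[ 0.992  0.128 -0.008]
 [ 0.128 -0.992  0.   ]
 [-0.007 -0.001 -1.   ]] [-0.623 -0.911  0.672] 0.6020318209182272 [-34.522  18.921  89.901  -0.244  71.541 -41.783]
```

View pics/w1b.png

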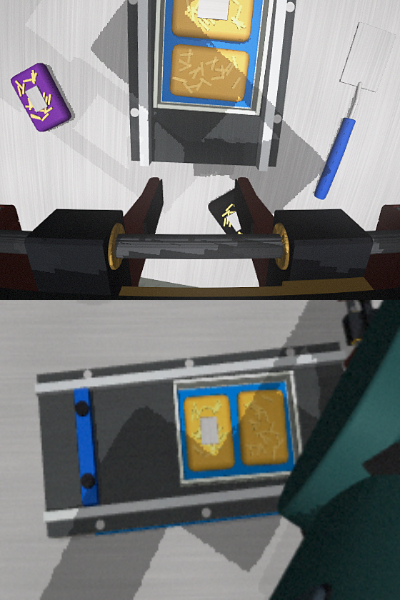

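Run:
```python
from h import *
np.set_printoptions(precision=1,suppress=True)
f=lambda l:np.array(l)*1.4
print('tray rear',at('w1',f([(155,107),(262,115)]),85)[:,:2])
S=at('w1',f([(141,165),(155,5),(266,167),(285,5)]),70)[:,:2];print('strips',S, [np.degrees(np.arctan2(-(S[i+1]-S[i])[0],(S[i+1]-S[i])[1])) for i in(0,2)])
t=lambda l:np.array(l)*[.6,170/300]+[180,140]
print('stop',at('top1',t([(90,88),(98,203)]),80)[:,:2])   # px after removing 300 offset
print('strips top',at('top1',t([(40,83),(340,46),(48,216),(280,188)]),70)[:,:2])
```

```text
tray rear [[ 449.4 -226.9]
 [ 579.6 -219.6]]
strips [[ 434.  -309. ]
 [ 436.2 -110.3]
 [ 603.2 -289.7]
 [ 586.7  -89.8]] [np.float64(-0.6276896892320027), np.float64(4.7214698872398815)]
stop [[559.6  47.4]
 [416.3  37.2]]
strips top [[ 570.2  115.3]
 [ 610.2 -289.4]
 [ 402.9  102.5]
 [ 430.3 -198. ]]
```

>>> carry_out(
  steps=[
    [0.6,0.003,0,-0.026,0,0,-0.02],
    [0.6,0.003,0,-0.026,0,0,-0.02],
    [0.6,0,0,-0.026,0,0,0],
    [0.6,0,0,-0.026,0,0,0],
    [0.6,0,0,-0.026,0,0,0],
    [0.6,0,0,-0.015,0,0,0],
    [0.6,0,0,0,0,0,0],
  ],
)

```text
clock: 1.78
eef_pos: [514.8, -267.1, 67.4]
eef_rot: [[0.997, 0.083, -0.004], [0.083, -0.997, -0.003], [-0.005, 0.002, -1.0]]
contact_force: [0.3, -0.5, -0.2]
gripper_width: 0.596
```

>>> carry_out(
  steps=[
    [0.6,0,0.006,-0.003,0,0,0],
    [0.6,-0.0005,0.006,-0.003,0,0,0],
    [0.6,-0.0005,0.006,0,0,0,0],
    [0.6,-0.0005,0.006,0,0,0,0],
    [0.6,-0.0005,0.006,0,0,0,0],
    [0.6,-0.0005,0.006,0,0,0,0],
    [0.6,-0.0005,0.006,0,0,0,0],
    [0.6,-0.0005,0.006,0,0,0,0],
  ],
)

```text
clock: 2.45
eef_pos: [512.6, -218.5, 65.4]
eef_rot: [[0.997, 0.079, 0.001], [0.079, -0.997, -0.008], [0.001, 0.008, -1.0]]
contact_force: [0.8, -2.1, -1.3]
gripper_width: 0.602
```

>>> carry_out(
  steps=[
    [0.6,-0.0005,0.006,-0.001,0,0,0.004],
    [0.6,-0.0005,0.006,-0.001,0,0,0.004],
    [0.6,-0.0005,0.006,-0.001,0,0,0],
    [0.6,-0.0005,0.006,0,0,0,0],
    [0.6,-0.0005,0.006,0,0,0,0],
    [0.6,-0.0005,0.006,0,0,0,0],
    [0.6,-0.0005,0.006,0,0,0,0],
    [0.6,-0.0005,0.006,0,0,0,0],
    [0.6,-0.0005,0.006,0,0,0,0],
    [0.6,-0.0005,0.006,0,0,0,0],
    [0.6,-0.0005,0.006,0,0,0,0],
    [0.6,0,0.001,0,0,0,0],
  ],
)

```text
clock: 3.45
eef_pos: [508.9, -145.6, 64.3]
eef_rot: [[0.996, 0.09, 0.006], [0.09, -0.996, -0.012], [0.005, 0.013, -1.0]]
contact_force: [0.3, -2.7, 0.4]
gripper_width: 0.601
```

Run:
```python
from h import *
a=snap('wrist','w2')['image'];b=snap('top','top2')['image'][140:310,100:420]
cv2.imwrite('pics/w2b.png',np.vstack([cv2.resize(a,(400,300)),cv2.resize(b,(560,297))[:,:400]])[:,:,::-1])
```

```text
(no output)
```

View pics/w2b.png

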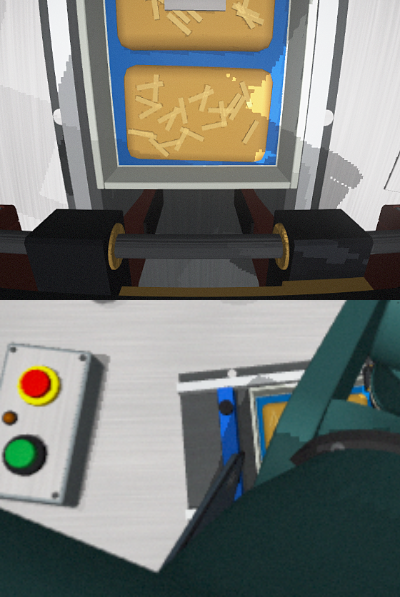

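>>> carry_out(
  steps=[
    [0.6,-0.0003,0.004,-0.001,0,0,0],
    [0.6,-0.0003,0.004,-0.001,0,0,0],
    [0.6,-0.0003,0.004,0,0,0,0],
    [0.6,-0.0003,0.003,0,0,0,0],
    [0.6,-0.0002,0.002,0,0,0,0],
  ],
)

```text
clock: 3.97
eef_pos: [508.0, -129.1, 62.2]
eef_rot: [[0.996, 0.089, 0.007], [0.089, -0.996, -0.014], [0.006, 0.014, -1.0]]
contact_force: [0.2, -3.4, 2.1]
gripper_width: 0.601
```

>>> carry_out(
  steps=[
    [0.6,-0.0002,0.002,0,0,0,0],
    [0.6,-0.0002,0.002,0,0,0,0],
    [0.6,-0.0002,0.002,0,0,0,0],
  ],
)

```text
clock: 4.22
eef_pos: [507.6, -125.3, 62.4]
eef_rot: [[0.996, 0.091, 0.008], [0.091, -0.996, -0.019], [0.006, 0.019, -1.0]]
contact_force: [-3.3, -19.0, 0.1]
gripper_width: 0.598
```

>>> carry_out(
  steps=[
    [0.6,0,0.002,0,0,0,0],
    [0.6,0,0.002,0,0,0,0],
  ],
)

```text
clock: 4.38
eef_pos: [507.7, -125.5, 62.5]
eef_rot: [[0.996, 0.093, 0.008], [0.093, -0.995, -0.026], [0.005, 0.027, -1.0]]
contact_force: [-1.9, -12.2, -0.3]
gripper_width: 0.601
```

>>> carry_out(
  steps=[
    [0.6,0.0002,-0.003,0,0,0,0],
    [0.6,0.001,-0.01,0,0,0,0],
    [0.6,0.001,-0.015,0,0,0,0],
    [0.6,0,-0.01,0.03,0,0,0],
    [0.6,0,0,0.04,0,0,0],
    [0.3,0,0,0.04,0,0,0],
    [0,0,0,0.03,0,0,0],
    [0,-0.02,0.03,0.0,0,0,0],
    [0,-0.02,0.03,0,0,0,0],
    [0,0,0,0,0,0,0],
  ],
)

```text
clock: 5.22
eef_pos: [463.5, -101.3, 204.9]
eef_rot: [[0.996, 0.088, -0.003], [0.088, -0.996, -0.012], [-0.004, 0.011, -1.0]]
contact_force: [-0.5, 1.4, -0.3]
gripper_width: 0.26
```

Run:
```python
from h import *
a=snap('wrist','w3')['image'];b=snap('side','s3')['image'][60:330,160:400]
cv2.imwrite('pics/w3b.png',np.hstack([cv2.resize(a,(400,300)),cv2.resize(b,(400,450))[:300]])[:,:,::-1])
c=b[85:250,40:200]
cv2.imwrite('pics/s3b.png',np.hstack([cv2.resize(a[:230],(440,304)),cv2.resize(c,(360,304))])[:,:,::-1])
```

```text
(no output)
```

View pics/s3b.png

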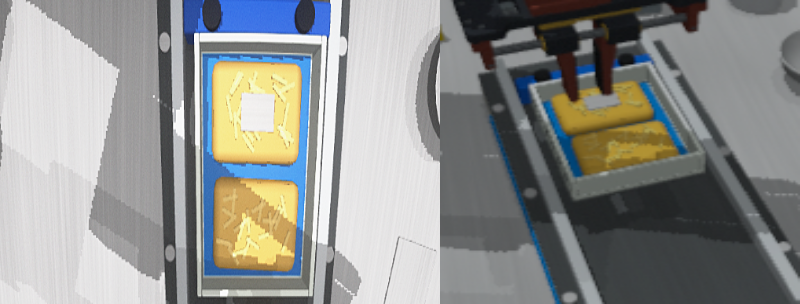

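>>> carry_out(
  steps=[
    [0,0.002,0.036,0,0,0,0],
    [0,0.002,0.036,0,0,0,0],
    [0,0.002,0.036,0,0,0,0],
    [0,0.002,0.036,0,0,0,0],
    [0,0.002,0.036,0,0,0,0],
    [0,0.002,0.036,0,0,0,0],
    [0,0.002,0.036,0,0,0,0],
    [0,0.002,0.036,0,0,0,0],
    [0,0,0,0,0,0,0],
    [0,0,0,0,0,0,0],
  ],
)

```text
clock: 6.15
eef_pos: [492.1, 189.3, 200.1]
eef_rot: [[0.997, 0.079, -0.002], [0.079, -0.997, -0.015], [-0.003, 0.014, -1.0]]
contact_force: [-0.0, -0.3, -0.3]
gripper_width: 0.006
```

Run:
```python
from h import *
np.set_printoptions(precision=2,suppress=True)
a=snap('wrist','w4')['image'];s=status.get_state();print(s['dq'],s['gripper_width'])
cv2.imwrite('pics/w4b.png',cv2.resize(a,(800,600))[:,:,::-1])
```

```text
[-2.14 -1.02  1.19 -0.5  -0.02 -0.31] 0.0025513456396906694
```

View pics/w4b.png

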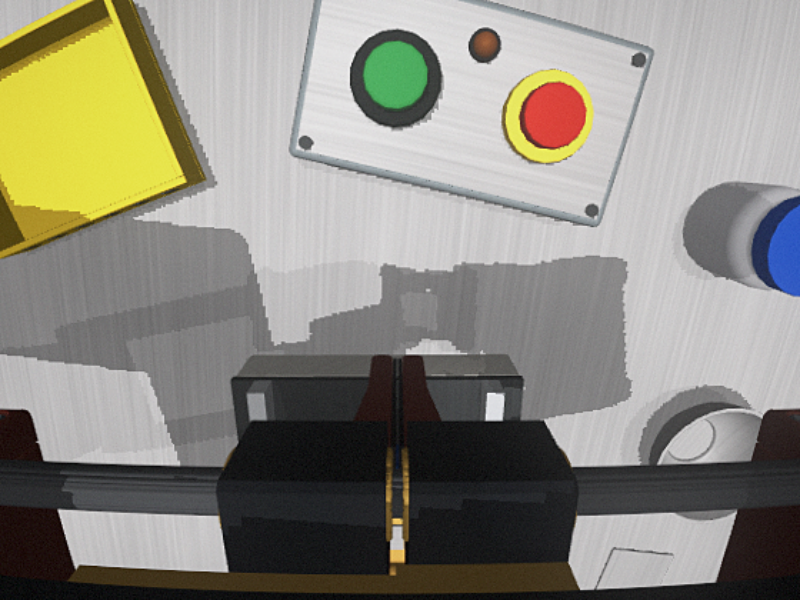

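Run:
```python
from h import *
np.set_printoptions(precision=1,suppress=True)
print(at('w4',np.array([(395.5,75),(552.5,115)])*.7,83)[:,:2]); print(status.get_state()['eef_pos'])
```

```text
[[482.2 310.3]
 [569.2 297.5]]
[492.2 189.1 200.1]
```

>>> carry_out(
  steps=[
    [0,-0.003,0.029,0,0.007,0,0],
    [0,-0.003,0.029,-0.01,0.008,0,0],
    [0,-0.003,0.029,-0.03,0,0,0],
    [0,-0.002,0.028,-0.03,0,0,0],
    [0,0,0,-0.02,0,0,0],
    [0,0,0,0,0,0,0],
    [0,0,0,0,0,0,0],
  ],
)

```text
clock: 6.78
eef_pos: [488.1, 297.6, 106.5]
eef_rot: [[0.998, 0.065, 0.001], [0.065, -0.998, -0.001], [0.001, 0.001, -1.0]]
contact_force: [0.5, -0.4, 1.0]
gripper_width: 0.002
```

Run:
```python
from h import *
a=snap('side','s5')['image'][60:180,190:330];b=snap('top','t5')['image'][150:270,60:200]
w=snap('wrist','w5')['image']
cv2.imwrite('pics/s5b.png',np.hstack([cv2.resize(a,(400,340)),cv2.resize(w,(400,340))])[:,:,::-1])
```

```text
(no output)
```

View pics/s5b.png

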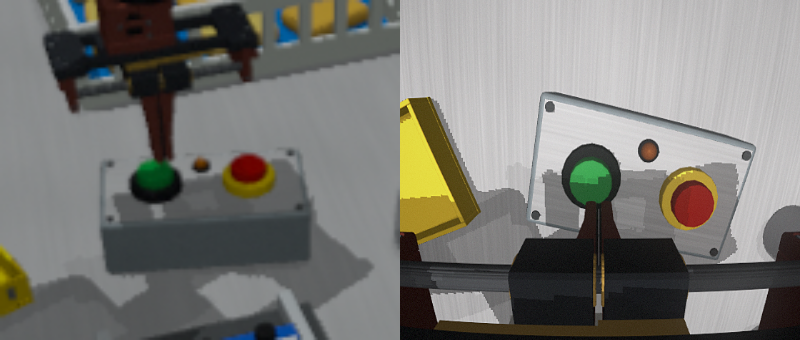

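Run:
```python
from h import *
np.set_printoptions(precision=1,suppress=True)
print(at('w5',[(190*1.4,185*420/340),(293*1.4,205*420/340)],83)[:,:2]); print(status.get_state()['eef_pos'])
```

```text
[[481.6 309.8]
 [569.1 299.5]]
[488.9 297.9 108.2]
```

>>> carry_out(
  steps=[
    [0,-0.005,0.006,0,0,0,0],
    [0,-0.003,0.004,-0.005,0,0,0],
    [0,0,0,-0.006,0,0,0],
    [0,0,0,-0.005,0,0,0],
    [0,0,0,-0.002,0,0,0],
    [0,0,0,0,0,0,0],
  ],
)

```text
clock: 7.43
eef_pos: [483.6, 307.9, 93.8]
eef_rot: [[0.998, 0.061, 0.012], [0.061, -0.998, 0.004], [0.012, -0.004, -1.0]]
contact_force: [-0.2, 0.2, 0.2]
gripper_width: 0.005
```

>>> carry_out(
  steps=[
    [0,-0.002,0,-0.005,0,0,0],
    [0,0,0,-0.005,0,0,0],
    [0,0,0,-0.004,0,0,0],
    [0,0,0,-0.003,0,0,0],
    [0,0,0,-0.003,0,0,0],
  ],
)

```text
clock: 7.85
eef_pos: [482.3, 308.3, 75.6]
eef_rot: [[0.998, 0.061, 0.014], [0.061, -0.998, 0.005], [0.014, -0.004, -1.0]]
contact_force: [-13.1, -6.7, 59.9]
gripper_width: 0.008
```

>>> carry_out(
  steps=[
    [0,0,0,0,0,0,0],
    [0,0,0,0,0,0,0],
    [0,0,0,0,0,0,0],
  ],
)

```text
clock: 8.1
eef_pos: [482.0, 308.2, 78.6]
eef_rot: [[0.998, 0.062, 0.014], [0.061, -0.998, 0.005], [0.014, -0.004, -1.0]]
contact_force: [-1.7, -1.0, 6.3]
gripper_width: 0.004
```

>>> carry_out(
  steps=[
    [0,0,0,-0.002,0,0,0],
    [0,0,0,-0.0015,0,0,0],
    [0,0,0,-0.001,0,0,0],
  ],
)

```text
clock: 8.35
eef_pos: [482.1, 308.3, 76.2]
eef_rot: [[0.998, 0.062, 0.015], [0.062, -0.998, 0.005], [0.015, -0.004, -1.0]]
contact_force: [-3.9, -2.1, 17.5]
gripper_width: 0.005
```

Bottomed (17 N, above the 8 N spring). Holding with a small bias.

>>> carry_out(
  steps=[
    [0,0,0,-0.0008,0,0,0],
    [0,0,0,-0.0008,0,0,0],
    [0,0,0,-0.0008,0,0,0],
  ],
)

```text
clock: 8.6
eef_pos: [482.1, 308.2, 76.3]
eef_rot: [[0.998, 0.062, 0.016], [0.062, -0.998, 0.005], [0.016, -0.004, -1.0]]
contact_force: [-2.1, -1.3, 12.4]
gripper_width: 0.002
```

>>> carry_out(
  steps=[
    [0,0,0,-0.001,0,0,0],
    [0,0,0,-0.001,0,0,0],
    [0,0,0,-0.001,0,0,0],
    [0,0,0,-0.001,0,0,0],
    [0,0,0,-0.001,0,0,0],
    [0,0,0,-0.001,0,0,0],
  ],
)

```text
clock: 9.1
eef_pos: [482.1, 308.3, 76.3]
eef_rot: [[0.998, 0.062, 0.017], [0.062, -0.998, 0.006], [0.018, -0.005, -1.0]]
contact_force: [-2.9, -1.5, 13.3]
gripper_width: 0.002
```

>>> carry_out(
  steps=[
    [0,0,0,-0.001,0,0,0],
    [0,0,0,-0.001,0,0,0],
    [0,0,0,-0.001,0,0,0],
    [0,0,0,-0.001,0,0,0],
    [0,0,0,-0.001,0,0,0],
    [0,0,0,-0.001,0,0,0],
  ],
)

```text
clock: 9.6
eef_pos: [482.1, 308.3, 76.3]
eef_rot: [[0.998, 0.063, 0.019], [0.063, -0.998, 0.007], [0.02, -0.005, -1.0]]
contact_force: [-3.3, -1.9, 13.4]
gripper_width: 0.004
```

Run:
```python
from h import *
a=snap('side','s6')['image'][60:180,190:330]
w=snap('wrist','w6')['image']
cv2.imwrite('pics/s6b.png',np.hstack([cv2.resize(a,(400,340)),cv2.resize(w,(400,340))])[:,:,::-1])
print(status.get_state()['contact_force'],status.get_state()['eef_pos'])
```

```text
[-3.53382827 -1.21304654 14.03848103] [482.08440125 308.26637783  76.27265872]
```

View pics/s6b.png

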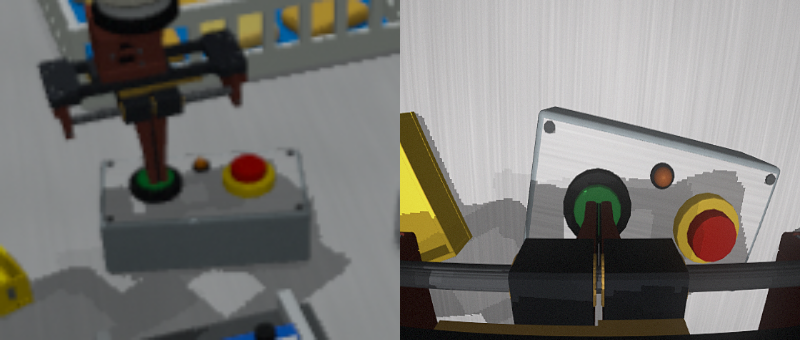

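The side view shows the green cap sunk into its collar and the red button untouched. One more short hold, then straight up and away.

>>> carry_out(
  steps=[
    [0,0,0,-0.001,0,0,0],
    [0,0,0,-0.001,0,0,0],
    [0,0,0,0.003,0,0,0],
    [0,0,0,0.005,0,0,0],
    [0,0,0,0.01,0,0,0],
    [0,0,0,0.02,0,0,0],
    [0,0,0,0.03,0,0,0],
    [0,0,0,0.04,0,0,0],
    [0,-0.02,-0.02,0.03,0,0,0],
    [0,-0.03,-0.02,0.02,0,0,0],
    [0,0,0,0,0,0,0],
    [0,0,0,0,0,0,0],
  ],
)

```text
clock: 10.7
eef_pos: [429.9, 266.6, 241.6]
eef_rot: [[0.998, 0.063, 0.019], [0.063, -0.998, 0.006], [0.02, -0.005, -1.0]]
contact_force: [0.3, 0.2, -1.1]
gripper_width: 0.007
```

Run:
```python
from h import *
s=snap('side','s7')['image'][60:340,160:460];t=snap('top','t7')['image'][80:290,70:420]
cv2.imwrite('pics/f7.png',np.hstack([cv2.resize(s,(400,373)),cv2.resize(t,(400,373))])[:,:,::-1])
```

```text
(no output)
```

View pics/f7.png

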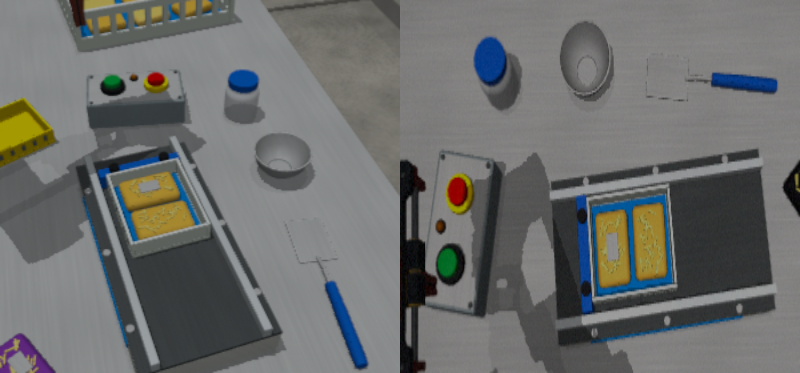

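```bash
python3 -c "
from workcell import r
print(r.hand_in())"
```

```text
the job is handed in; nothing more can be done
None
```

I slid the tray along the channel against the blue stop, then pressed and released the green button, and handed the job in at about 11 s on the clock.

- **Tray:** I pushed it with two spread fingertips until the force jumped to about 19 N at the expected position. After backing off, it looked square against the stop in the wrist, side and top pictures, with both patties in it. I judged the contact by force and by eye and did not measure any remaining gap.
- **Green button:** I held it fully down for about 1.5 s at 12–17 N, with the tip at 76.3 mm. The last pictures show it back up.
- **Button hiccup:** the first press overshot to a 60 N wrist force. The button then rose partway to about 5 mm of travel, without coming fully up, before the steady hold. A strict check could count that as a short extra press.
- **Everything else:** the red button was never touched. The jar, bowl and spatula are where they were.
- **Disagreement:** the wrist and fixed cameras differed by 5–9 mm on where the green button was. I used a point in between, and the tip landed on the cap.

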